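# Seat a soil probe in its calibration V-block

### The arm

A 6-joint arm with a two-finger parallel gripper is mounted at the origin on the work surface. World frame = base frame: x ahead of the robot, y to its left, z up, the work surface at z = 0. Lengths are in m, angles in rad, forces in N, time in s.
With the tool pointing down it reaches from about 0.25 to 0.8 m from the base axis. Payload 3.9 kg.
Tool frame: the origin (TCP) lies at the very end of the fingers, on their centre line; the grasp point (between the pads) lies 19 mm behind it; z points along the fingers, x is the direction in which the jaws open and shut, and the axes are right-handed (so a half turn about z gives the same grasp; the last joint's range is limited). The gripper opens to 85 mm and grips with 20 to 120 N. Pads are 22 mm wide; open, the fingers measure 114 mm over their backs; the gripper's body (76 mm by 85 mm) begins 54 mm behind the grasp point. The pads swing forward as they close: fully open they stand 13 mm farther back than shut.
Start: joints at [-1.218, 0.26, -0.138, 1.173, 0, 1.571], TCP at [0.181, -0.493, 0.231] pointing down, gripper open.
Joint ranges: [-2.78, 2.78], [-0.83, 1.72], [-1.28, 1.37], [-1.9, 2.12], [-1.57, 1.48], [-3.14, 3.14]. Speed limits (rad/s): [2.57, 2.57, 3.14, 3.14, 3.14, 3.14].

### API

Orientations are given as a rotation vector (axis times angle).
In Python, from cell import env gives the robot as it stands.
- The arm moves only by the tool apply_moves, never from a script. Its argument "increments" is a list of rows, each a list of 7 numbers: the shift along the tool's x, y, z in mm, then the turn, a rotation vector about the tool's x, y, z in rad, then the finger opening in mm, from 0 to 85.4. A call has 1 to 12 rows; each row shifts and turns the commanded pose from where the row before left it, along the tool's axes as they then stand; what a row does not reach is not made up. A row lasts 1/8 s, in which the tool goes at most 62.5 mm and 10.7 degrees, less where a joint would pass 70% of its speed; a pose out of reach is approached as far as the arm can. A call is refused whole if a number of a shift passes 62.5 or a number of a turn 0.188, either way. A call with a gripper value outside its range is refused whole. The fingers move at their own pace and stop on an object; "grip_force" is the grip in N (left out, the last holds). Time passes only in rows, so rows that do not move let the fingers close. It gives the time, the measured TCP pose, the force and the opening at its end, in the units of the state.
- env.read_state(): the state, without advancing time (a new reading comes with each control period).
- env.camera(name): name is "scene" or "top"; returns a dict with "frame" (480x640x3 uint8, red, green, blue), "fx", "fy", "cx", "cy" (pixels), "k1" (the pictures are not rectified: a ray, as slopes to the right and down, at radius r is drawn at 1 + k1 r^2 times it, then the intrinsics apply), "extrinsics" (4x4, takes a point from camera to world coordinates). Camera axes: x right, y down, z forward; pixel columns grow to the right and rows downward; lengths in m; the calibration is good to about 2 mm. A picture is of the moment at which its call begins. There is no depth.
- env.hand_in(): hands the job in, once; it reports no verdict.
The state is a dict: "t": time; "joint_pos": joint angles; "dq": joint speeds; "joint_efforts": joint torques, N m; "tool_pos": TCP position; "tcp_rot": TCP orientation; "force": force on the tool from outside, world axes, zero at the start; "torque": the same for the moment, N m; "width": finger opening in m.
Only numpy, scipy, OpenCV 4.12 (cv2) and the standard library are available. Lean on these libraries where they do the work, as an engineer would, in place of code of your own. Each camera call takes 0.05 s, during which the arm holds its last target.

### The job

Take the soil probe (the rod with the thinner ceramic nose, not the plain rod) from its wooden rest and lay it in the V-block cradle, nose towards the back stop. Then push it along the groove until it is fully home: past the springy pin, bearing firmly for a moment on the solid end of the stop screw, but never rammed, as the ceramic is brittle. Leave it lying there on both flanks and touching the stop, and leave everything else where it is.

Things in the scene. Friction and masses are not known exactly. Their poses are not given: they have to be found in the camera images.
- probe: soil probe: lying grey plastic cylinder, 32 mm across, 150 mm long, with a thinner white ceramic nose (20 mm across, 25 mm long, flat end) on one end; steel band near the nose, black tail. 0.24 to 0.39 kg. Origin on its axis, midway along the 150 mm; +x along the axis towards the nose; may be turned about its axis. Starts in one of two like rests, axis 38 mm above the table
- nose (a point): centre of the flat end of the probe's ceramic nose, 100 mm from probe along its +x. It must press on the stop screw with at least 5 N for 0.3 s (aim for 8 to 12), never over 25 N
- tail (a point): centre of the probe's flat tail end, 75 mm from probe along its -x. Whoever pushes here also feels the probe's sliding friction in the V, about 1 to 4 N (the flanks are smooth-ground)
- rest: plywood rest with the probe: board 170 x 64 x 6 mm, two saddles 25 mm long centred 55 mm either side of the middle (tops 22 mm above the table, side ribs to 30 mm), 85 mm clear between them for the fingers. Origin on the table under its middle, +x as the probe's. Fixed
- cradle: fixed aluminium V-block cradle: base plate 200 x 90 x 12 mm (x from -66 to 134 mm) with two V-blocks, each 24 mm long, centred at x = -45 and +45 mm; the 66 mm between them is clear down to the plate. The groove runs along x, open above and at the -x end, with the back stop at the +x end. Origin on the table; +x towards the stop
- flank_l: the +y flanks of both V-blocks, 45 degree steel faces. Origin on the groove's axis: where the axis of a 32 mm cylinder resting on both flanks lies, 55 mm above the cradle's origin. The V-blocks' upper edges are at that height, at y = -23 and +23 mm, and the blocks are up to 69 mm wide. Axes as the cradle
- flank_r: the -y flanks of both V-blocks; origin and axes as flank_l
- stop: back stop: upright plate 50 mm wide, top 82 mm above the table. Origin: its front face at the groove's axis (120 mm along x from the cradle's origin, 55 mm up); axes as the cradle. A rigid adjusting screw, 18 mm across, sticks out 13 to 35 mm towards -x: it differs each time and is not measured, so feel for it. A rubber pin, 8 mm across, sticks out 3 mm beyond it and springs in under 0.5 N
- rod: plain rod, 32 mm in diameter and 150 mm long, no nose, in the other rest; not to be used; origin at its middle, x along it
- rest2: the other rest, the same as rest, with the plain rod
- beaker: glass beaker, 70 mm wide and 85 mm tall; leave alone; origin under its base
- jar: white jar, 56 mm wide and 70 mm tall; leave alone; origin under its base
- collar: brass collar lying flat, 44 mm wide, 14 mm tall; leave alone; origin under its centre
- collar2: steel collar lying flat, 36 mm wide, 20 mm tall; leave alone; origin under its centre
- driver: screwdriver lying on the table near the robot; leave alone
- spanner: spanner lying on the table beyond the cradle; leave alone

How it is judged:
On the way, in this order (a step that is already met when the one before it is completed fails the run):
1. the probe lies in the V, nose towards the stop (y of probe in the frame of cradle between -0.003 and 0.003 m and z of probe in the frame of cradle between 0.052 and 0.058 m and angle between the x axis of probe and the x axis of cradle, either way round below 0.06 rad and x of nose in the frame of stop between -0.1 and -0.01 m), for 0.2 s.
2. lying in the V, it is pressed against the stop with 5 N or more for 0.3 s (y of probe in the frame of cradle between -0.003 and 0.003 m and z of probe in the frame of cradle between 0.052 and 0.058 m and angle between the x axis of probe and the x axis of cradle, either way round below 0.06 rad and x of nose in the frame of stop between -0.039 and -0.01 m and contact force between probe and stop above 5 N), for 0.3 s.
At the end, for the whole second after the job is handed in: The probe rests, let go and still, in the V with its axis within 3 mm of the groove's axis sideways and in height and within 0.06 rad of its direction, nose towards the stop and 10 to 39 mm from the stop plate, touching both flanks (0.2 N or more each) and the stop's pin or screw (0.05 N or more) (y of probe in the frame of cradle between -0.003 and 0.003 m and z of probe in the frame of cradle between 0.052 and 0.058 m and angle between the x axis of probe and the x axis of cradle, either way round below 0.06 rad and x of nose in the frame of stop between -0.039 and -0.01 m and contact force between probe and flank_l above 0.2 N and contact force between probe and flank_r above 0.2 N and contact force between probe and stop above 0.05 N and linear speed of probe below 0.01 m/s).
It fails at once if the probe is rammed into the stop with over 25 N (contact force between probe and stop above 25 N).
It fails at once if a bystander (plain rod, beaker, jar, collars, screwdriver, spanner) is moved by more than 20 mm (distance of any of rod, beaker, jar, collar, collar2, driver, spanner from where it was at the start of the episode above 0.02 m).
It also fails if it takes over 64 s, if anything falls off the work surface, if the arm or the gripper's body presses on something with over 40 N, if the wrist force passes 120 N, or if a joint passes its speed limit or range.

## Working session

There is one attempt and no reset: what is moved stays moved. The work goes in short steps, Python scripts to look and compute and a tool call to move; the robot and the scene stay as the last step left them, time stands still between calls to the robot, and variables do not carry over. Pictures are saved under pics/ and viewed, and the job is handed in when it is done.

Besides the shell and the picture viewer there is one more tool, called after ">>>" in YAML: its name, and indented under it one key for each argument. apply_moves: Moves the arm, as the interface text tells. Its arguments: {"type":"object","properties":{"increments":{"type":"array"},"grip_force":{"type":"number"}},"required":["increments"]}

```bash
ls; mkdir -p pics; cat > h.py <<'E'
import numpy as np, cv2
from cell import env
def snap(name,fn):
    c=env.camera(name); cv2.imwrite('pics/'+fn+'.png',c['frame'][:,:,::-1]); np.save('pics/'+fn+'.npy',c,allow_pickle=True); return c
def load(fn): return np.load('pics/'+fn+'.npy',allow_pickle=True).item()
def ray(c,u,v):
    xd=(u-c['cx'])/c['fx']; yd=(v-c['cy'])/c['fy']; x,y=xd,yd
    for _ in range(30):
        s=1+c['k1']*(x*x+y*y); x,y=xd/s,yd/s
    E=np.array(c['extrinsics']); d=E[:3,:3]@np.array([x,y,1.]); return E[:3,3],d/np.linalg.norm(d)
def onz(c,u,v,z):
    o,d=ray(c,u,v); return o+d*(z-o[2])/d[2]
def proj(c,p):
    E=np.linalg.inv(np.array(c['extrinsics'])); q=E[:3,:3]@np.array(p)+E[:3,3]; x,y=q[:2]/q[2]; s=1+c['k1']*(x*x+y*y)
    return np.array([c['fx']*x*s+c['cx'],c['fy']*y*s+c['cy']])
E
python3 - <<'E'
from h import *
for n in('scene','top'):
    c=snap(n,n+'0'); print(n,c['fx'],c['cx'],c['cy'],c['k1']); print(np.round(c['extrinsics'],3))
print(env.read_state())
E
```

```text
pics
scene 517.123845184605 327.2730124425968 237.88164095581848 0.028929838329933597
[[ 0.774  0.444 -0.451  0.988]
 [ 0.634 -0.541  0.553 -0.493]
 [ 0.001 -0.714 -0.7    0.74 ]
 [ 0.     0.     0.     1.   ]]
top 622.5622850691607 316.29355560652516 235.56417386150812 0.03608488106083812
[[-0.016 -0.994  0.109  0.454]
 [-1.     0.018  0.019  0.019]
 [-0.021 -0.109 -0.994  1.255]
 [ 0.     0.     0.     1.   ]]
{'t': 0.1, 'joint_pos': array([-1.21801940e+00,  2.60606736e-01, -1.39265292e-01,  1.17270914e+00,
       -1.56944189e-05,  1.57083210e+00]), 'dq': array([0.00045152, 0.00027335, 0.00228503, 0.00230476, 0.0022571 ,
       0.0010378 ]), 'joint_efforts': array([ 1.16151978e-05, -4.06507766e+01,  2.54527974e+01,  1.00909165e-02,
        1.79294796e-05, -9.05713584e-07]), 'tool_pos': array([ 0.18116788, -0.49207971,  0.23054468]), 'tcp_rot': array([-2.57592148e+00,  1.79663417e+00,  2.31295730e-03]), 'force': array([-0.50500107, -0.54914361,  1.21855764]), 'torque': array([-0.04470811,  0.00961786,  0.01698617]), 'width': 0.08545896069751889}
```

View pics/scene0.png

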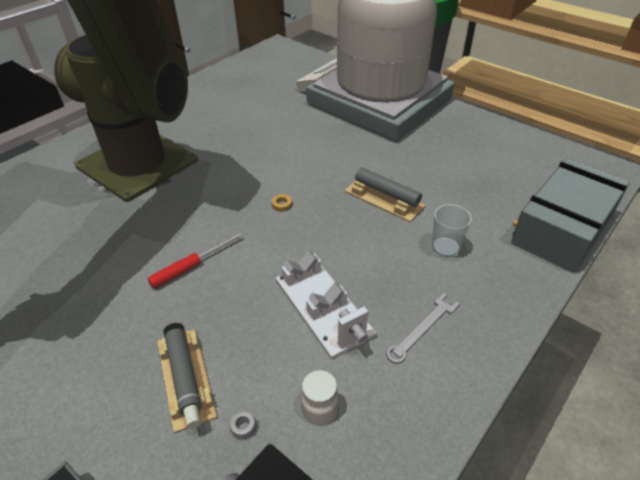

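View pics/top0.png

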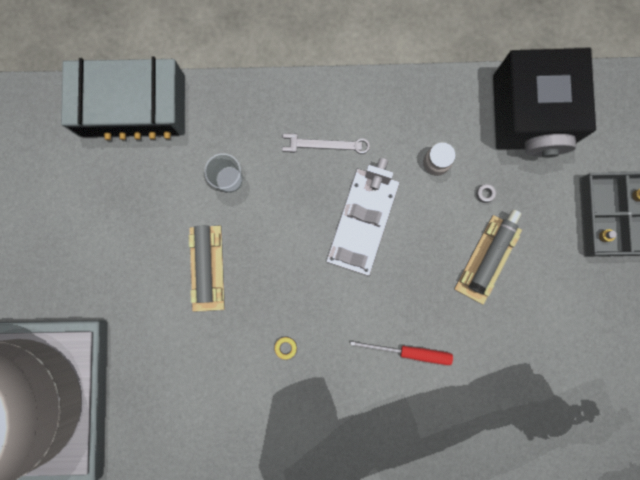

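The top view shows the probe at about (493,255) with its white nose at (515,215). The cradle runs from (350,265) to its stop at (379,172), and the plain rod is at (204,264). I'll zoom in on these.

```bash
python3 - <<'E'
from h import *
def z(fn,x0,y0,w,h,k): 
    f=load(fn)['frame'][y0:y0+h,x0:x0+w,::-1]; return cv2.resize(f,None,fx=k,fy=k,interpolation=cv2.INTER_CUBIC)
a=z('top0',320,150,90,135,4.4)[:594]; b=z('top0',445,195,90,135,4.4)[:594]
cv2.imwrite('pics/zt.png',np.hstack([a,b]))
a=z('scene0',265,240,125,125,3.2); b=z('scene0',140,310,125,125,3.2)
cv2.imwrite('pics/zs.png',np.hstack([a,b]))
E
```

```text
(no output)
```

View pics/zt.png

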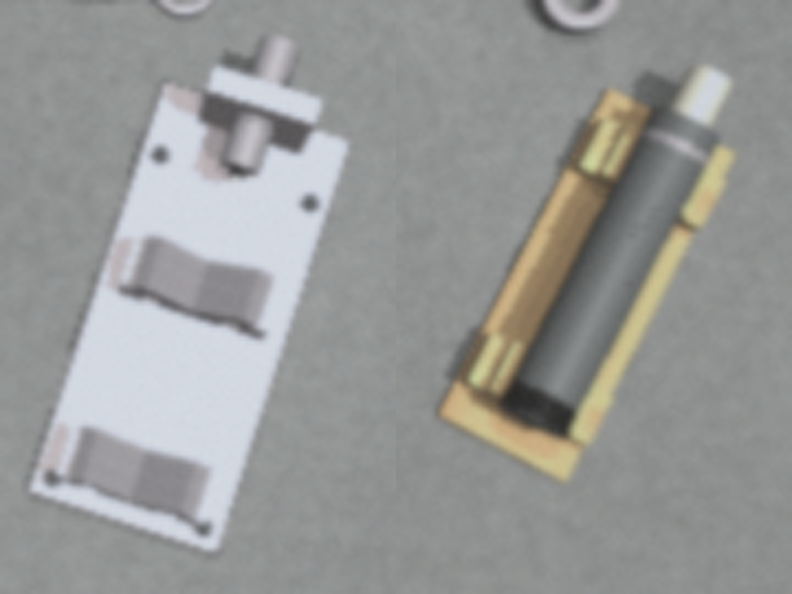

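View pics/zs.png

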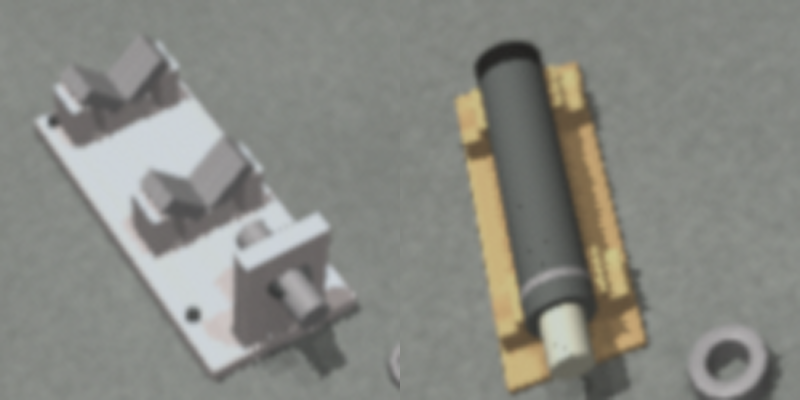

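```bash
python3 - <<'E'
from h import *
c=load('top0'); f=c['frame']; hsv=cv2.cvtColor(f,cv2.COLOR_RGB2HSV)
for p in [(493,255),(500,240),(515,215),(482,285),(475,262),(511,225),(540,300),(360,235),(370,215),(345,255),(380,180)]: print(p,f[p[1],p[0]],hsv[p[1],p[0]])
# board (yellow)
def big(m,x0,y0,x1,y1):
    q=np.zeros_like(m); q[y0:y1,x0:x1]=m[y0:y1,x0:x1]; cs,_=cv2.findContours(q,cv2.RETR_EXTERNAL,cv2.CHAIN_APPROX_NONE); return max(cs,key=cv2.contourArea)[:,0,:]
def rect(c,cnt,z):
    P=np.array([onz(c,u,v,z)[:2] for u,v in cnt]); r=cv2.minAreaRect((P*1000).astype(np.float32)); return r,P
m=((hsv[...,1]>70)&(hsv[...,0]>10)&(hsv[...,0]<35)).astype(np.uint8)
cnt=big(m,445,195,535,310); cnt=cv2.convexHull(cnt)[:,0]; print('board',rect(c,cnt,0.006)[0])
m=((f.min(2)>165)).astype(np.uint8)
cnt=big(m,320,150,410,285); r,P=rect(c,cv2.convexHull(cnt)[:,0],0.012); print('plate',r)
# print pixel rect edges
m2=np.zeros_like(m); cv2.drawContours(m2,[cnt],-1,1,-1)
a=(m*255)[150:285,320:410]
m=((f.max(2)<112)).astype(np.uint8)
a2=(m*255)[195:330,445:535]
cv2.imwrite('pics/masks.png',cv2.resize(np.hstack([a,a2]),None,fx=4.4,fy=4.4,interpolation=0))
E
```

```text
(493, 255) [121 125 124] [ 83   8 125]
(500, 240) [115 118 119] [ 98   9 119]
(515, 215) [206 211 218] [108  14 218]
(482, 285) [109 113 112] [ 83   9 113]
(475, 262) [147 124  95] [ 17  90 147]
(511, 225) [131 135 135] [ 90   8 135]
(540, 300) [145 147 146] [ 75   3 147]
(360, 235) [210 216 224] [107  16 224]
(370, 215) [140 139 141] [135   4 141]
(345, 255) [160 159 163] [128   6 163]
(380, 180) [154 152 157] [132   8 157]
board ((537.3995971679688, -298.1752624511719), (64.07011413574219, 168.20277404785156), 60.7320556640625)
plate ((617.2109375, -51.44879913330078), (89.30902099609375, 199.05641174316406), 70.57588958740234)
```

View pics/masks.png

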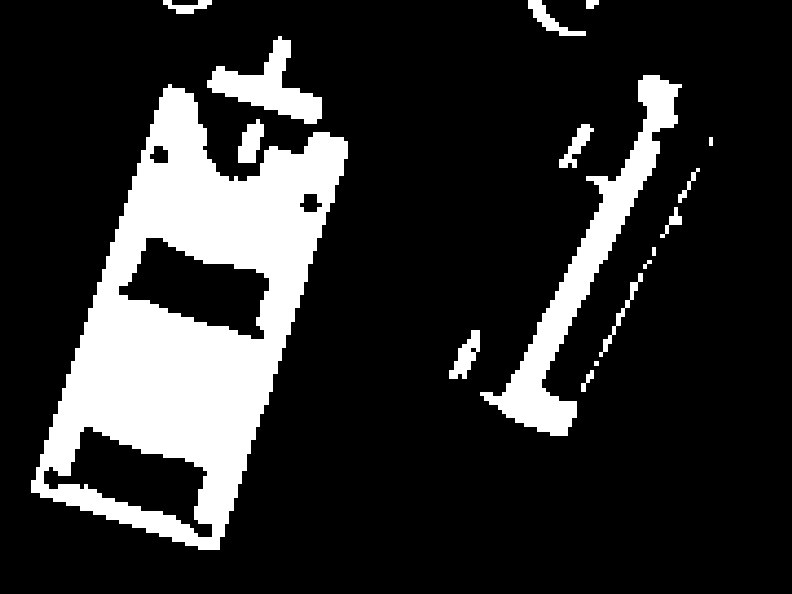

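```bash
cat >> h.py <<'E'
from scipy.spatial.transform import Rotation as R
def fr(o,yaw): 
    T=np.eye(4); T[:3,:3]=R.from_euler('z',yaw,degrees=True).as_matrix(); T[:3,3]=o; return T
REST=fr([.5374,-.2982,0],-29.27); CR=fr([.5851,-.0401,0],-19.42)
def pt(T,*p): return T[:3,:3]@np.array(p)+T[:3,3]
def need(target,yawx):
    s=env.read_state(); M=R.from_rotvec(s['tcp_rot']).as_matrix(); 
    D=np.array([[np.cos(yawx),np.sin(yawx),0],[np.sin(yawx),-np.cos(yawx),0],[0,0,-1]]).T
    print('tool shift mm',np.round(M.T@(np.array(target)-s['tool_pos'])*1000,2),'turn',np.round(R.from_matrix(M.T@D).as_rotvec(),4),'t',round(s['t'],2),'pos',np.round(s['tool_pos'],4),'F',np.round(s['force'],2),'T',np.round(s['torque'],2),'w',s['width'],'q',np.round(s['joint_pos'],2))
E
python3 - <<'E'
from h import *
for n in('top','scene'):
    c=load(n+'0'); f=c['frame'][:,:,::-1].copy(); k=4; g=cv2.resize(f,None,fx=k,fy=k,interpolation=cv2.INTER_CUBIC)
    def L(ps,col):
        q=[(int((u+.5)*k),int((v+.5)*k)) for u,v in (proj(c,p) for p in ps)]
        for a,b in zip(q,q[1:]): cv2.line(g,a,b,col,1)
    for x in(-75,75,100):
        r=.016 if x<99 else .010
        L([pt(REST,x/1000,r*np.cos(t),.038+r*np.sin(t)) for t in np.linspace(0,6.29,30)],(0,0,255))
    L([pt(REST,-.085,-.032,.006),pt(REST,.085,-.032,.006),pt(REST,.085,.032,.006),pt(REST,-.085,.032,.006),pt(REST,-.085,-.032,.006)],(255,0,0))
    L([pt(CR,-.066,-.045,.012),pt(CR,.134,-.045,.012),pt(CR,.134,.045,.012),pt(CR,-.066,.045,.012),pt(CR,-.066,-.045,.012)],(255,0,0))
    for x in(-57,-33,33,57): L([pt(CR,x/1000,.023,.055),pt(CR,x/1000,0,.032),pt(CR,x/1000,-.023,.055)],(0,0,255))
    for x in(120,107,85): L([pt(CR,x/1000,.009*np.cos(t),.055+.009*np.sin(t)) for t in np.linspace(0,6.29,30)],(0,180,0))
    L([pt(CR,.12,-.025,.082),pt(CR,.12,.025,.082)],(0,180,0))
    if n=='top': o=np.hstack([g[600:1140,1280:1640],g[780:1320,1780:2140]])
    else: o=np.hstack([g[960:1460,1080:1560],g[1240:1740,560:880]])
    cv2.imwrite('pics/ov_%s.png'%n,o)
E
```

```text
(no output)
```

View pics/ov_top.png

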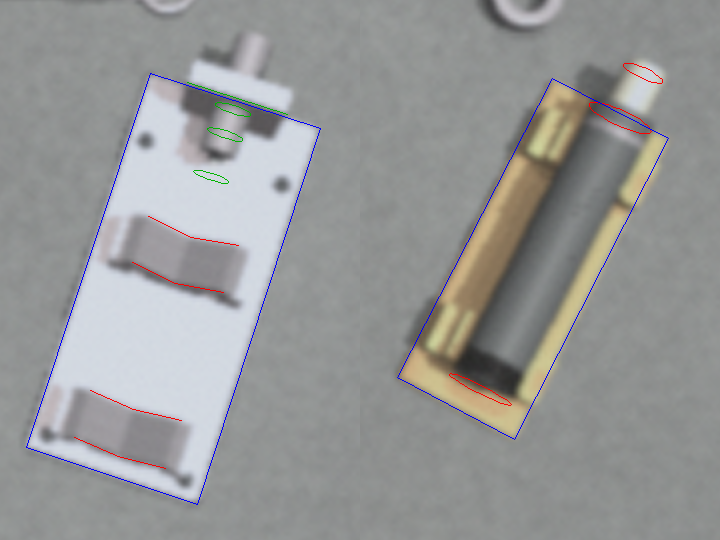

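View pics/ov_scene.png

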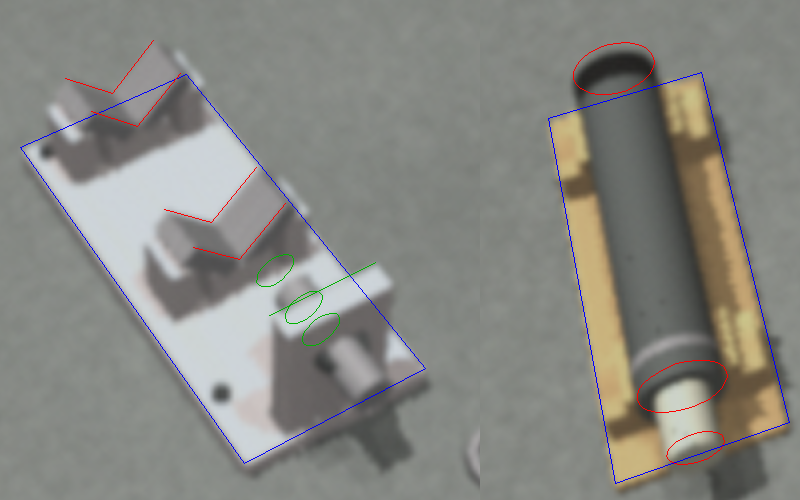

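>>> apply_moves:
  increments:
    - [0,0,0,0,0,-0.18,85]
    - [0,0,0,0,0,-0.18,85]
    - [0,0,0,0,0,-0.18,85]
    - [0,0,0,0,0,-0.18,85]
    - [0,0,0,0,0,-0.18,85]
    - [0,0,0,0,0,-0.18,85]
    - [0,0,0,0,0,-0.18,85]
    - [0,0,0,0,0,-0.18,85]
    - [0,0,0,0,0,-0.18,85]
    - [0,0,0,0,0,-0.18,85]
    - [0,0,0,0,0,-0.18,85]
    - [0,0,0,0,0,-0.18,85]

```text
t: 1.6
tool_pos: [0.1813, -0.4922, 0.2308]
tcp_rot: [-2.794, -1.433, -0.0]
force: [0.4, -1.2, -0.7]
width: 0.0852
```

```bash
cat >> h.py <<'E'
def rectify(c,T,z,x0,x1,y0,y1,k=3):
    xs=np.arange(x0,x1,1/k); ys=np.arange(y1,y0,-1/k)
    m=np.array([[proj(c,pt(T,x/1000,y/1000,z)) for x in xs] for y in ys],np.float32)
    return cv2.remap(c['frame'][:,:,::-1],m[...,0],m[...,1],cv2.INTER_CUBIC)
def grid(g,x0,x1,y0,y1,k,xs,ys):
    for x in xs: cv2.line(g,(int((x-x0)*k),0),(int((x-x0)*k),g.shape[0]),(0,0,255),1)
    for y in ys: cv2.line(g,(0,int((y1-y)*k)),(g.shape[1],int((y1-y)*k)),(0,255,0),1)
    return g
E
python3 - <<'E'
from h import *
out=[]
for n in('top','scene'):
    c=load(n+'0'); b=(-100,120,-40,40); g=rectify(c,REST,.038,*b); out.append(grid(g,*b,3,(-75,0,75,100),(-16,0,16)))
cv2.imwrite('pics/rp.png',np.vstack(out))
out=[]
for n in('top','scene'):
    c=load(n+'0'); b=(-80,140,-50,40); g=rectify(c,CR,.055,*b); out.append(grid(g,*b,3,(-57,-33,33,57,85,107,120),(-23,0,23)))
cv2.imwrite('pics/rc.png',np.vstack(out))
E
```

```text
(no output)
```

View pics/rp.png

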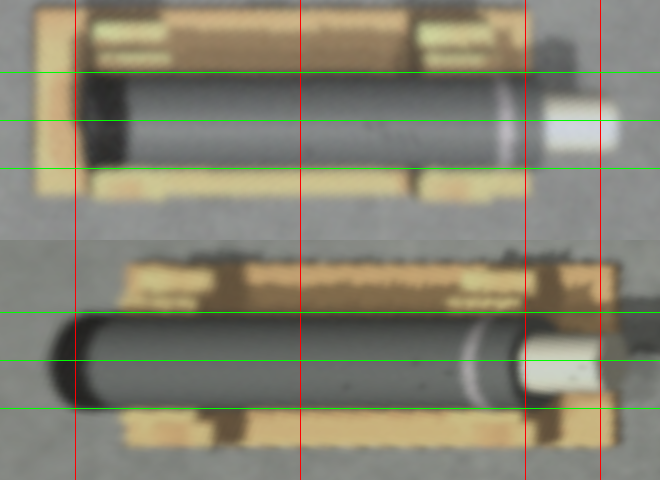

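View pics/rc.png

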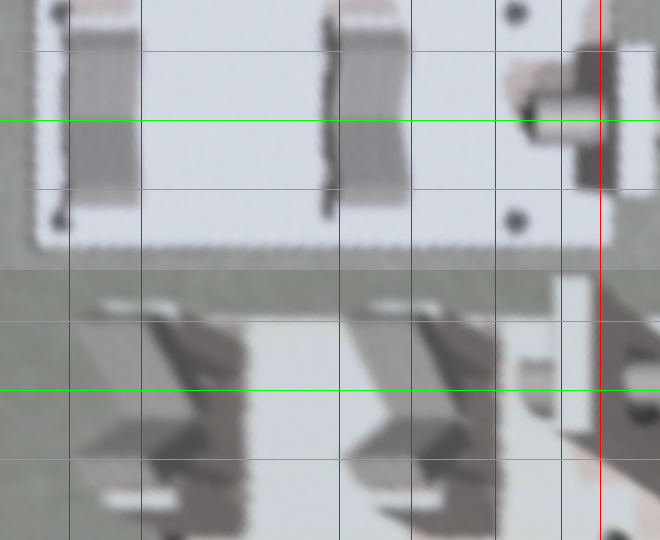

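```bash
cat >> h.py <<'E'
PR=fr([*pt(REST,.003,-.0006,0)[:2],0],-29.8)
GY=np.radians(60.2); CY=np.radians(70.58)
E
python3 - <<'E'
from h import *
g=pt(PR,.018,0,.016); print(g); need([g[0],g[1],.13],GY)
E
```

```text
[ 0.5553434 -0.3091357  0.016    ]
tool shift mm [366.87 197.12 100.84] turn [-0.001  -0.0008 -0.1027] t 1.6 pos [ 0.1813 -0.4922  0.2308] F [ 0.4  -1.25 -0.68] T [ 0.01 -0.02 -0.02] w 0.08523848940694974 q [-1.22  0.26 -0.14  1.17  0.   -0.6 ]
```

>>> apply_moves:
  increments:
    - [36.7,19.7,5,0,0,0,85]
    - [36.7,19.7,5,0,0,0,85]
    - [36.7,19.7,5,0,0,0,85]
    - [36.7,19.7,5,0,0,0,85]
    - [36.7,19.7,10,0,0,0,85]
    - [36.7,19.7,10,0,0,0,85]
    - [36.7,19.7,10,0,0,0,85]
    - [36.7,19.7,10,0,0,0,85]
    - [36.7,19.7,20,0,0,0,85]
    - [36.7,19.7,20,0,0,0,85]
    - [0,0,0,0,0,-0.103,85]
    - [0,0,0,0,0,0,85]

```text
t: 3.1
tool_pos: [0.5564, -0.311, 0.1302]
tcp_rot: [-2.721, -1.567, 0.002]
force: [0.8, -0.3, 0.4]
width: 0.0854
```

```bash
python3 - <<'E'
from h import *
g=pt(PR,.018,0,.016); need(g,GY)
snap('top','top1');snap('scene','scene1')
c=load('scene1'); cv2.imwrite('pics/s1.png',cv2.resize(c['frame'][230:480,60:380,::-1],None,fx=2.4,fy=2.4))
E
```

```text
tool shift mm [  1.09  -1.64 114.23] turn [-0.0021  0.0001 -0.0059] t 3.1 pos [ 0.5564 -0.311   0.1302] F [ 0.76 -0.31  0.36] T [ 0.07  0.03 -0.01] w 0.08535570902990235 q [-0.51  0.51 -0.02  1.04 -0.    0.02]
```

View pics/s1.png

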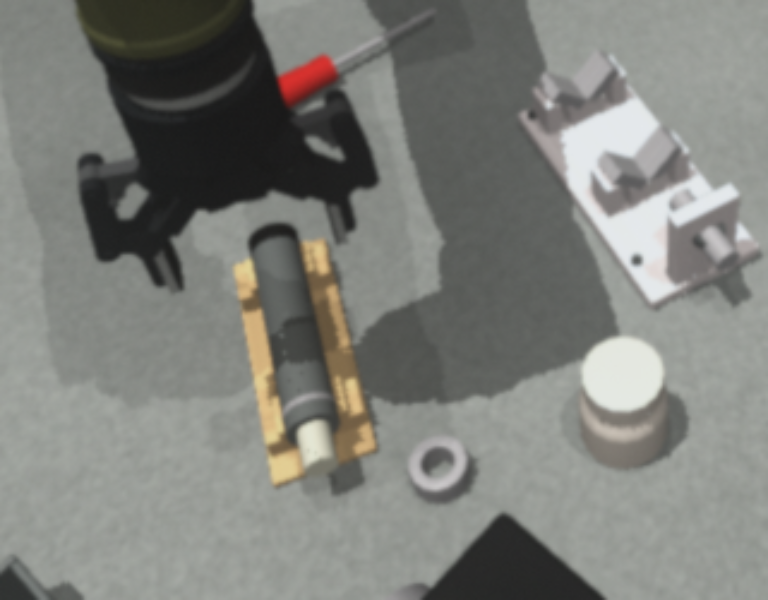

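The open jaws hang above and across the probe, with the fingertips at (175,285) and (345,235) in the crop. They look aligned, so I'll descend.

>>> apply_moves:
  increments:
    - [1.1,-1.6,20,0,0,-0.006,85]
    - [0,0,20,0,0,0,85]
    - [0,0,20,0,0,0,85]
    - [0,0,15,0,0,0,85]
    - [0,0,15,0,0,0,85]
    - [0,0,10,0,0,0,85]
    - [0,0,8,0,0,0,85]
    - [0,0,6,0,0,0,85]
    - [0,0,0,0,0,0,85]

```text
t: 4.32
tool_pos: [0.5555, -0.3098, 0.0169]
tcp_rot: [-2.717, -1.576, 0.001]
force: [0.1, 0.1, 0.0]
width: 0.0848
```

```bash
python3 - <<'E'
from h import *
g=pt(PR,.018,0,.016); need(g,GY)
c=snap('scene','scene2'); cv2.imwrite('pics/s2.png',cv2.resize(c['frame'][270:470,90:310,::-1],None,fx=3,fy=3))
E
```

```text
tool shift mm [ 0.5  -0.52  0.94] turn [-0.0006  0.      0.0003] t 4.33 pos [ 0.5555 -0.3098  0.0169] F [0.11 0.13 0.02] T [ 0.04 -0.    0.11] w 0.08483186579341435 q [-0.51  0.6  -0.18  0.79 -0.    0.01]
```

View pics/s2.png

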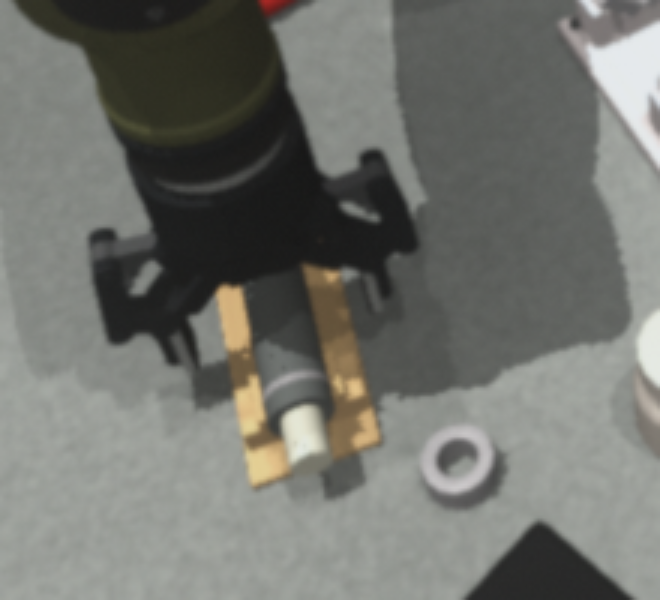

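>>> apply_moves:
  increments:
    - [0.5,-0.5,1,0,0,0,60]
    - [0,0,0,0,0,0,40]
    - [0,0,0,0,0,0,34]
    - [0,0,0,0,0,0,25]
    - [0,0,0,0,0,0,25]
    - [0,0,0,0,0,0,25]
    - [0,0,0,0,0,0,25]
  grip_force: 40

```text
t: 5.25
tool_pos: [0.5556, -0.3095, 0.0167]
tcp_rot: [2.717, 1.576, -0.0]
force: [-1.8, -0.8, 4.6]
width: 0.0312
```

```bash
python3 - <<'E'
from h import *
g=pt(PR,.018,0,.016); need(g,GY)
E
```

```text
tool shift mm [ 0.2  -0.45  0.65] turn [0.0005 0.0003 0.0002] t 5.25 pos [ 0.5556 -0.3095  0.0167] F [-1.77 -0.84  4.61] T [-0.08  0.3   0.12] w 0.03119020049111498 q [-0.51  0.6  -0.18  0.79 -0.    0.01]
```

>>> apply_moves:
  increments:
    - [0,0,-3,0,0,0,25]
    - [0,0,-8,0,0,0,25]
    - [0,0,-15,0,0,0,25]
    - [0,0,-25,0,0,0,25]
    - [0,0,-25,0,0,0,25]
    - [0,0,-25,0,0,0,25]
    - [0,0,-20,0,0,0,25]
    - [0,0,0,0,0,0,25]

```text
t: 6.25
tool_pos: [0.5571, -0.3101, 0.14]
tcp_rot: [2.714, 1.574, 0.004]
force: [0.2, 1.0, -3.3]
width: 0.0308
```

```bash
python3 - <<'E'
from h import *
t=pt(CR,-.010,0,.14); need(t,CY)
c=snap('scene','scene3'); cv2.imwrite('pics/s3.png',cv2.resize(c['frame'][200:470,90:400,::-1],None,fx=2.2,fy=2.2))
E
```

```text
tool shift mm [ 246.41 -119.63   -0.53] turn [ 0.0051  0.0003 -0.1808] t 6.25 pos [ 0.5571 -0.3101  0.14  ] F [ 0.24  0.98 -3.28] T [-0.01 -0.03  0.06] w 0.03079525430631811 q [-0.51  0.49 -0.02  1.05  0.    0.01]
```

View pics/s3.png

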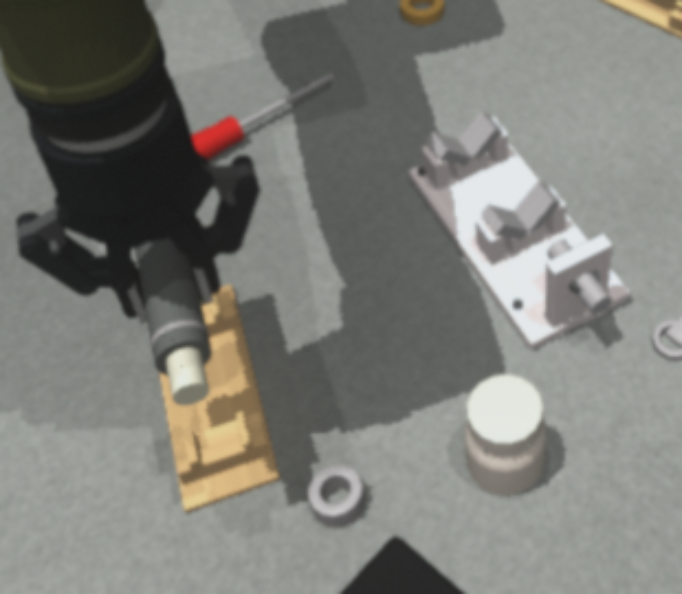

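>>> apply_moves:
  increments:
    - [12,-6,0,0,0,0,25]
    - [24.6,-12,0,0,0,0,25]
    - [30,-14.6,0,0,0,0,25]
    - [30,-14.6,0,0,0,0,25]
    - [30,-14.6,0,0,0,0,25]
    - [30,-14.6,0,0,0,0,25]
    - [30,-14.6,0,0,0,-0.05,25]
    - [30,-13,0,0,0,-0.05,25]
    - [20,-8,0,0,0,-0.05,25]
    - [11,-4,0,0,0,-0.03,25]
    - [0,0,0,0,0,0,25]
    - [0,0,0,0,0,0,25]

```text
t: 7.8
tool_pos: [0.5723, -0.0371, 0.1373]
tcp_rot: [2.566, 1.812, -0.001]
force: [0.4, -0.1, -3.1]
width: 0.0315
```

```bash
python3 - <<'E'
from h import *
t=pt(CR,-.010,0,.14); need(t,CY)
out=[]
for n in('top','scene'):
    c=snap(n,n+'4'); b=(-120,140,-50,50); z=.14+.022
    g=rectify(c,CR,z,*b); out.append(grid(g,*b,3,(-103,-28,47,72),(-16,0,16)))
cv2.imwrite('pics/r4.png',np.vstack(out))
E
```

```text
tool shift mm [ 1.4   3.05 -2.75] turn [ 0.0001  0.0006 -0.002 ] t 7.8 pos [ 0.5723 -0.0371  0.1373] F [ 0.45 -0.1  -3.05] T [-0.06 -0.03 -0.02] w 0.031466457209804205 q [-0.06  0.4  -0.19  0.98 -0.    0.28]
```

View pics/r4.png

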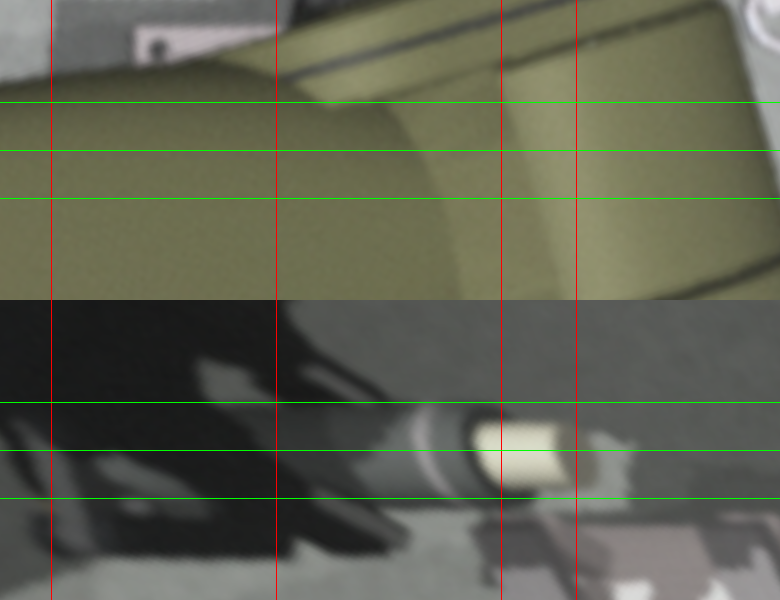

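View pics/scene4.png

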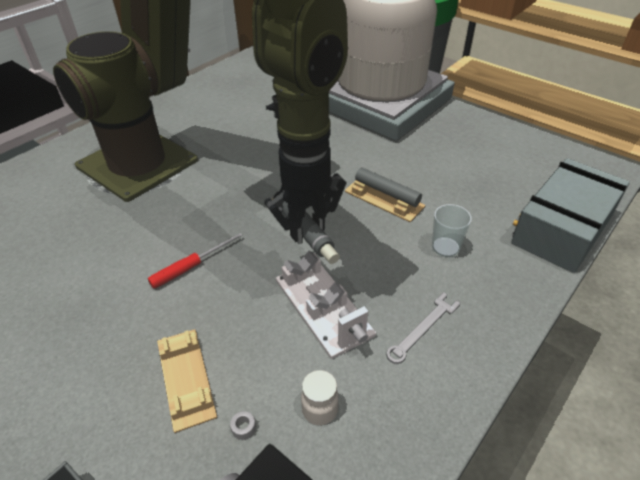

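>>> apply_moves:
  increments:
    - [1.4,2,10,0,0,-0.002,25]
    - [0,0,20,0,0,0,25]
    - [0,0,20,0,0,0,25]
    - [0,0,15,0,0,0,25]
    - [0,0,12,0,0,0,25]
    - [0,0,10,0,0,0,25]
    - [0,0,8,0,0,0,25]
    - [0,0,0,0,0,0,25]
    - [0,0,0,0,0,0,25]

```text
t: 9.02
tool_pos: [0.5751, -0.0356, 0.0427]
tcp_rot: [2.563, 1.816, 0.001]
force: [-0.5, 0.3, -4.1]
width: 0.0306
```

```bash
python3 - <<'E'
from h import *
t=pt(CR,-.010,0,.0337); need(t,CY)
c=snap('scene','scene5'); cv2.imwrite('pics/s5.png',cv2.resize(c['frame'][190:370,230:430,::-1],None,fx=3.3,fy=3.3,interpolation=cv2.INTER_CUBIC))
E
```

```text
tool shift mm [-0.91  0.9   9.02] turn [ 0.0008 -0.0002  0.0012] t 9.03 pos [ 0.5751 -0.0356  0.0427] F [-0.54  0.34 -4.09] T [ 0.   -0.08 -0.03] w 0.0306369954457872 q [-0.06  0.49 -0.32  0.77  0.    0.28]
```

View pics/s5.png

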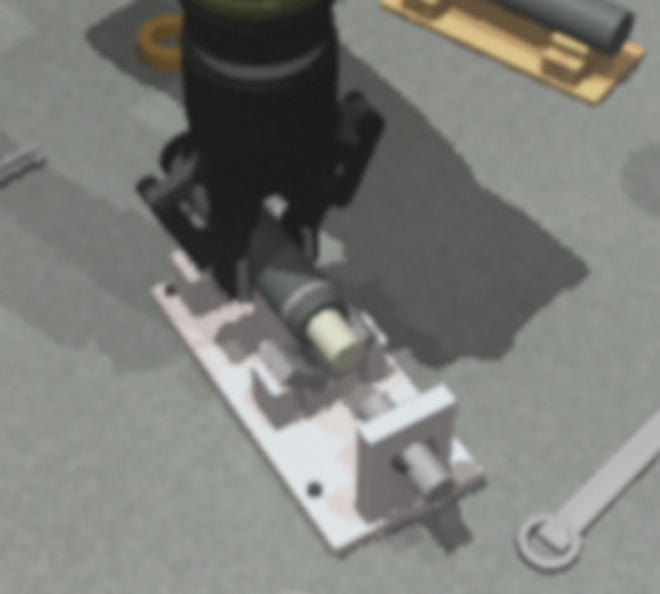

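The probe hangs above the V with its nose at (337,345) in the crop, pointing at the screw and centred on the groove. I'll lower it gently.

>>> apply_moves:
  increments:
    - [-0.9,0,3,0,0,0.001,25]
    - [0,0,2,0,0,0,25]
    - [0,0,1,0,0,0,25]
    - [0,0,1,0,0,0,25]
    - [0,0,0,0,0,0,25]

```text
t: 9.7
tool_pos: [0.5743, -0.0365, 0.0352]
tcp_rot: [-2.564, -1.815, 0.0]
force: [0.2, 0.6, -3.1]
width: 0.0306
```

```bash
python3 - <<'E'
from h import *
t=pt(CR,-.010,0,.0337); need(t,CY)
E
```

```text
tool shift mm [0.14 1.38 1.5 ] turn [-0.0002  0.0001  0.0001] t 9.7 pos [ 0.5743 -0.0365  0.0352] F [ 0.2   0.61 -3.07] T [-0.01 -0.08 -0.01] w 0.030638959121662496 q [-0.06  0.49 -0.33  0.75  0.    0.28]
```

>>> apply_moves:
  increments:
    - [0,0,1,0,0,0,25]
    - [0,0,0,0,0,0,25]

```text
t: 9.95
tool_pos: [0.5744, -0.0365, 0.0343]
tcp_rot: [2.564, 1.815, 0.0]
force: [0.6, 0.5, -3.9]
width: 0.0307
```

>>> apply_moves:
  increments:
    - [0,0,0.7,0,0,0,25]
    - [0,0,0,0,0,0,25]

```text
t: 10.2
tool_pos: [0.5745, -0.0367, 0.0339]
tcp_rot: [2.564, 1.815, -0.0]
force: [-0.4, -0.9, -0.4]
width: 0.0306
```

Fz rose from -3.9 N to -0.4 N, so the V is now taking the weight. I'll open the fingers.

>>> apply_moves:
  increments:
    - [0,0,0.3,0,0,0,25]
    - [0,0,0,0,0,0,31]
    - [0,0,0,0,0,0,34]
    - [0,0,0,0,0,0,38]
    - [0,0,0,0,0,0,45]
    - [0,0,0,0,0,0,60]
    - [0,0,0,0,0,0,60]
    - [0,0,0,0,0,0,60]

```text
t: 11.2
tool_pos: [0.5744, -0.0365, 0.0333]
tcp_rot: [-2.564, -1.815, 0.0]
force: [-0.2, -0.2, 0.7]
width: 0.0601
```

```bash
python3 - <<'E'
from h import *
t=pt(CR,-.010,0,.0337); need(t,CY)
c=snap('scene','scene6'); cv2.imwrite('pics/s6.png',cv2.resize(c['frame'][190:370,230:430,::-1],None,fx=3.3,fy=3.3,interpolation=cv2.INTER_CUBIC))
E
```

```text
tool shift mm [ 0.16  1.3  -0.44] turn [-0.      0.      0.0001] t 11.2 pos [ 0.5744 -0.0365  0.0333] F [-0.23 -0.19  0.7 ] T [ 0.03 -0.    0.1 ] w 0.060085590764520275 q [-0.06  0.5  -0.33  0.74 -0.    0.28]
```

View pics/s6.png

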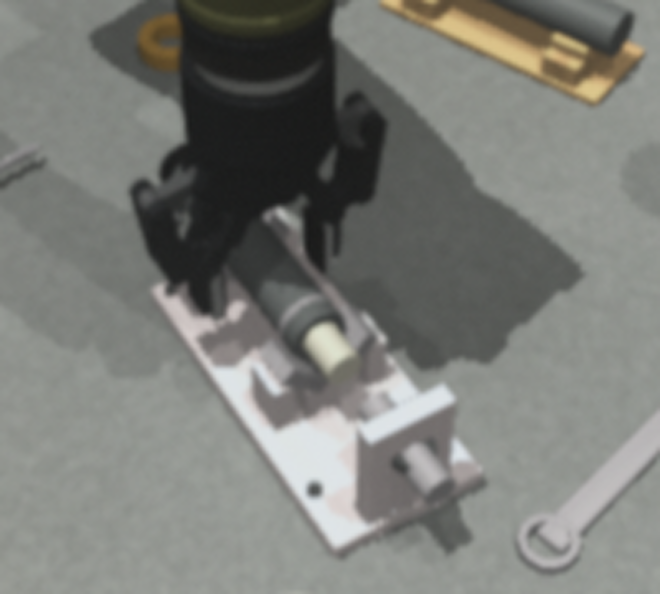

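>>> apply_moves:
  increments:
    - [0,0,-5,0,0,0,62]
    - [0,0,-15,0,0,0,62]
    - [0,0,-25,0,0,0,62]
    - [0,0,-25,0,0,0,62]
    - [0,0,-20,0,0,0,50]
    - [0,-20,0,0,0,0,20]
    - [0,-30,0,0,0,0,0]
    - [0,-30,0,0,0,0,0]
    - [0,-30,0,0,0,0,0]
    - [0,-15,0,0,0,0,0]
    - [0,0,0,0,0,0,0]
    - [0,0,0,0,0,0,0]

```text
t: 12.75
tool_pos: [0.4582, 0.0049, 0.1239]
tcp_rot: [2.563, 1.814, 0.003]
force: [0.5, 0.3, -0.1]
width: 0.0002
```

```bash
python3 - <<'E'
from h import *
t=pt(CR,-.135,0,.045); print(t); need(t,CY)
c=load('top0'); print('collar',onz(c,286,348,.014),'driver tip',onz(c,352,343,.005))
c=snap('scene','scene7'); cv2.imwrite('pics/s7.png',cv2.resize(c['frame'][150:370,200:400,::-1],None,fx=2.7,fy=2.7,interpolation=cv2.INTER_CUBIC))
b=(-140,140,-50,50);cc=snap('top','top7'); o=[]
for q in(cc,c): o.append(grid(rectify(q,CR,.055,*b,k=2.8),*b,2.8,(-103,-28,47,72),(-16,0,16)))
cv2.imwrite('pics/r7.png',np.vstack(o))
E
```

```text
[0.4577806 0.0047862 0.045    ]
tool shift mm [-0.27 -0.51 78.87] turn [ 0.0022 -0.0006 -0.    ] t 12.75 pos [0.4582 0.0049 0.1239] F [ 0.52  0.29 -0.15] T [-0.08  0.02 -0.04] w 0.0002001996843688708 q [ 0.01  0.22 -0.49  0.86 -0.    0.35]
collar [0.36850419 0.10601883 0.014     ] driver tip [ 0.3757114 -0.0241198  0.005    ]
```

View pics/s7.png

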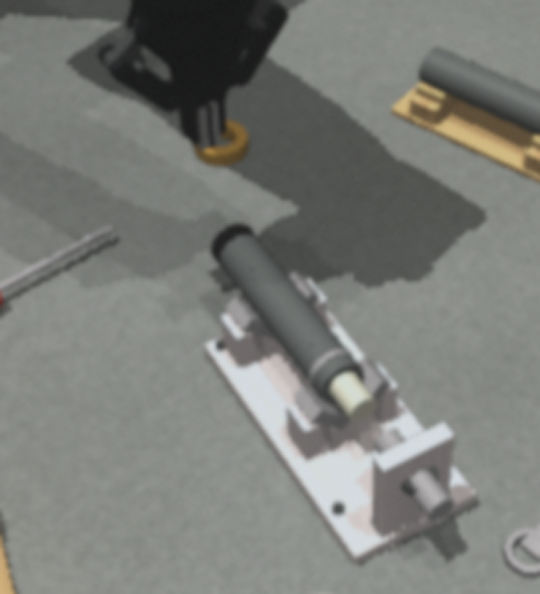

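View pics/r7.png

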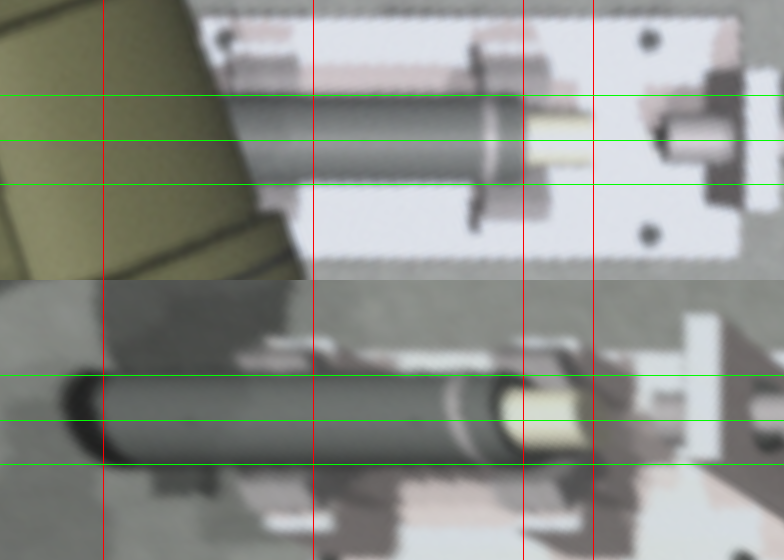

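The probe lies in the V, straight and centred. Its nose is at cradle x ≈ 71 mm, the pin tip at about 93 and the screw at about 97. I'll lower the closed fingers behind the tail.

>>> apply_moves:
  increments:
    - [-0.3,-2,20,0,0,0,0]
    - [0,0,20,0,0,0,0]
    - [0,0,20,0,0,0,0]
    - [0,0,15,0,0,0,0]
    - [0,0,8,0,0,0,0]
    - [0,0,0,0,0,0,0]
    - [0,0,0,0,0,0,0]

```text
t: 13.72
tool_pos: [0.4552, 0.0054, 0.0407]
tcp_rot: [2.564, 1.815, 0.001]
force: [0.4, -0.2, -0.2]
width: 0.0001
```

```bash
cat >> h.py <<'E'
def st():
    s=env.read_state(); p=np.linalg.inv(CR)@np.r_[s['tool_pos'],1]; f=CR[:3,:3].T@s['force']
    print('t %.2f'%s['t'],'cradle pos mm',np.round(p[:3]*1000,2),'F cradle',np.round(f,2))
E
python3 - <<'E'
from h import *
t=pt(CR,-.120,0,.040); need(t,CY); st()
c=snap('scene','scene8'); cv2.imwrite('pics/s8.png',cv2.resize(c['frame'][150:370,200:400,::-1],None,fx=2.7,fy=2.7,interpolation=cv2.INTER_CUBIC))
E
```

```text
tool shift mm [ 0.29 17.64  0.75] turn [ 0.0009 -0.0003  0.    ] t 13.72 pos [0.4552 0.0054 0.0407] F [ 0.44 -0.21 -0.21] T [ 0.01  0.03 -0.  ] w 0.00013637139799294916 q [ 0.01  0.32 -0.62  0.63 -0.    0.35]
t 13.72 cradle pos mm [-137.64   -0.29   40.73] F cradle [ 0.48 -0.05 -0.21]
```

View pics/s8.png

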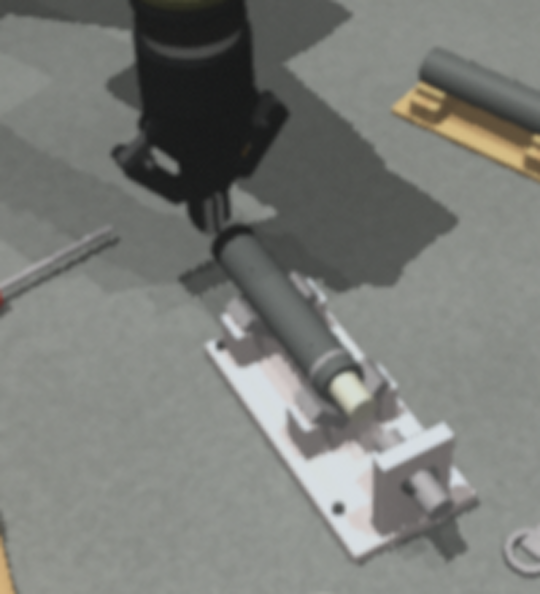

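>>> apply_moves:
  increments:
    - [0.3,6,0,0,0,0,0]
    - [0,5,0,0,0,0,0]
    - [0,3,0,0,0,0,0]
    - [0,2,0,0,0,0,0]
    - [0,2,0,0,0,0,0]
    - [0,2,0,0,0,0,0]
    - [0,2,0,0,0,0,0]
    - [0,2,0,0,0,0,0]

```text
t: 14.78
tool_pos: [0.4773, -0.0022, 0.0403]
tcp_rot: [-2.564, -1.815, 0.0]
force: [-0.7, 0.8, 0.8]
width: -0.0
```

```bash
python3 -c "
from h import *
st()"
```

```text
t 14.78 cradle pos mm [-114.28   -0.15   40.29] F cradle [-0.94  0.5   0.83]
```

>>> apply_moves:
  increments:
    - [0,2,0,0,0,0,0]
    - [0,2,0,0,0,0,0]
    - [0,2,0,0,0,0,0]
    - [0,2,0,0,0,0,0]

```text
t: 15.28
tool_pos: [0.4848, -0.0049, 0.0402]
tcp_rot: [2.564, 1.815, -0.0]
force: [-3.8, 0.8, 0.9]
width: 0.0002
```

```bash
python3 - <<'E'
from h import *
st()
c=snap('scene','scene9'); 
b=(-140,140,-50,50);cc=snap('top','top9'); o=[]
for q in(cc,c): o.append(grid(rectify(q,CR,.055,*b,k=2.8),*b,2.8,(-100,-25,50,75,93,97),(-16,0,16)))
cv2.imwrite('pics/r9.png',np.vstack(o)); st()
E
```

```text
t 15.28 cradle pos mm [-106.26   -0.17   40.24] F cradle [-3.86 -0.47  0.89]
t 15.38 cradle pos mm [-105.56   -0.16   40.26] F cradle [-1.58  0.63  0.31]
```

View pics/r9.png

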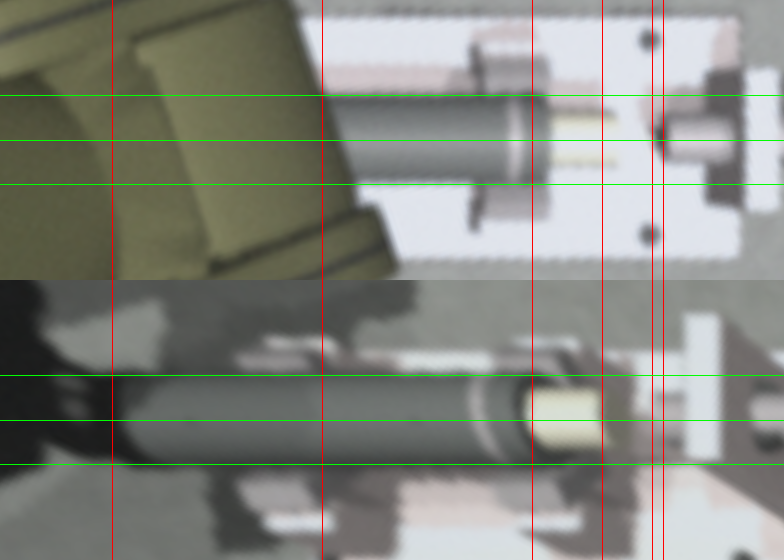

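>>> apply_moves:
  increments:
    - [0,2,0,0,0,0,0]
    - [0,2,0,0,0,0,0]
    - [0,2,0,0,0,0,0]
    - [0,1,0,0,0,0,0]
    - [0,1,0,0,0,0,0]
    - [0,0,0,0,0,0,0]

```text
t: 16.12
tool_pos: [0.4925, -0.0076, 0.0403]
tcp_rot: [2.564, 1.815, 0.0]
force: [-1.5, 1.3, 0.5]
width: 0.0
```

```bash
python3 -c "
from h import *
st()"
```

```text
t 16.12 cradle pos mm [-98.14  -0.15  40.28] F cradle [-1.89  0.75  0.55]
```

>>> apply_moves:
  increments:
    - [0,0.5,0,0,0,0,0]
    - [0,0.5,0,0,0,0,0]
    - [0,0.5,0,0,0,0,0]
    - [0,0.5,0,0,0,0,0]

```text
t: 16.62
tool_pos: [0.4943, -0.0082, 0.0403]
tcp_rot: [2.564, 1.815, -0.0]
force: [-2.0, 1.2, -0.8]
width: 0.0
```

>>> apply_moves:
  increments:
    - [0,0.5,0,0,0,0,0]
    - [0,0.5,0,0,0,0,0]

```text
t: 16.88
tool_pos: [0.4952, -0.0086, 0.0403]
tcp_rot: [-2.564, -1.815, 0.0]
force: [-2.9, 1.1, 1.2]
width: 0.0002
```

>>> apply_moves:
  increments:
    - [0,0.5,0,0,0,0,0]
    - [0,0.5,0,0,0,0,0]

```text
t: 17.12
tool_pos: [0.4961, -0.0089, 0.0403]
tcp_rot: [2.564, 1.815, -0.0]
force: [-2.1, 1.3, 0.4]
width: -0.0002
```

```bash
python3 -c "
from h import *
st()"
```

```text
t 17.12 cradle pos mm [-94.28  -0.18  40.3 ] F cradle [-2.44  0.49  0.37]
```

>>> apply_moves:
  increments:
    - [0,0.4,0,0,0,0,0]
    - [0,0.4,0,0,0,0,0]

```text
t: 17.38
tool_pos: [0.4969, -0.0092, 0.0403]
tcp_rot: [2.564, 1.815, -0.0]
force: [-2.4, 0.9, 0.5]
width: 0.0
```

>>> apply_moves:
  increments:
    - [0,0.4,0,0,0,0,0]
    - [0,0.4,0,0,0,0,0]

```text
t: 17.62
tool_pos: [0.4977, -0.0094, 0.0403]
tcp_rot: [-2.564, -1.815, -0.0]
force: [-1.8, 0.8, 0.5]
width: 0.0002
```

```bash
python3 - <<'E'
from h import *
st()
b=(20,140,-40,40);cc=snap('top','top10')
cv2.imwrite('pics/r10.png',grid(rectify(cc,CR,.055,*b,k=6),*b,6,(93,97),(-16,0,16))); st()
E
```

```text
t 17.62 cradle pos mm [-92.67  -0.15  40.31] F cradle [-1.95  0.17  0.47]
t 17.68 cradle pos mm [-92.59  -0.15  40.31] F cradle [-2.67  1.09  0.05]
```

View pics/r10.png

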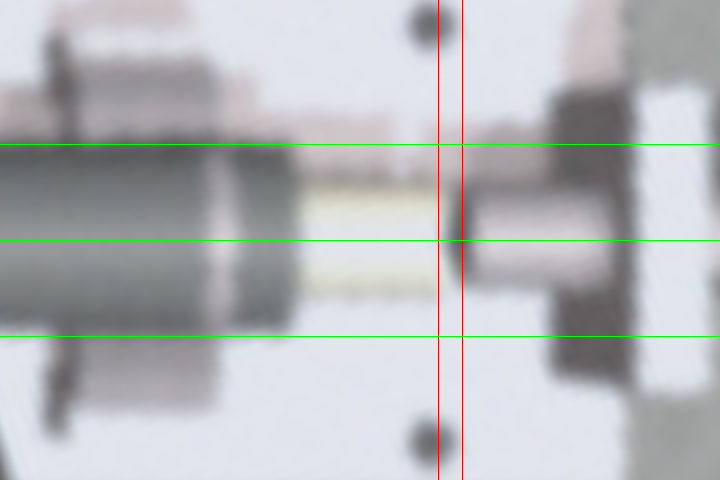

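In the rectified top view the nose end is at cradle x ≈ 93 and the screw face at about 96 to 98. I'll keep creeping forward.

>>> apply_moves:
  increments:
    - [0,0.4,0,0,0,0,0]
    - [0,0.4,0,0,0,0,0]
    - [0,0,0,0,0,0,0]

```text
t: 18.05
tool_pos: [0.4985, -0.0097, 0.0403]
tcp_rot: [2.564, 1.815, 0.0]
force: [-2.0, 1.0, 1.1]
width: 0.0003
```

>>> apply_moves:
  increments:
    - [0,0.4,0,0,0,0,0]
    - [0,0.4,0,0,0,0,0]
    - [0,0,0,0,0,0,0]

```text
t: 18.42
tool_pos: [0.4991, -0.0099, 0.0403]
tcp_rot: [-2.564, -1.815, 0.0]
force: [-2.3, 0.9, 0.4]
width: 0.0001
```

```bash
python3 -c "
from h import *
st()"
```

```text
t 18.43 cradle pos mm [-91.09  -0.14  40.28] F cradle [-2.45  0.07  0.38]
```

>>> apply_moves:
  increments:
    - [0,0.4,0,0,0,0,0]
    - [0,0.3,0,0,0,0,0]
    - [0,0,0,0,0,0,0]

```text
t: 18.8
tool_pos: [0.4997, -0.0102, 0.0403]
tcp_rot: [-2.564, -1.815, 0.0]
force: [-2.5, 0.9, 0.8]
width: -0.0001
```

>>> apply_moves:
  increments:
    - [0,0.4,0,0,0,0,0]
    - [0,0.3,0,0,0,0,0]
    - [0,0,0,0,0,0,0]

```text
t: 19.18
tool_pos: [0.5005, -0.0104, 0.0403]
tcp_rot: [2.564, 1.815, -0.0]
force: [-2.8, 1.2, 0.9]
width: 0.0001
```

```bash
python3 -c "
from h import *
st()"
```

```text
t 19.18 cradle pos mm [-89.68  -0.15  40.28] F cradle [-3.01  0.19  0.9 ]
```

>>> apply_moves:
  increments:
    - [0,0.3,0,0,0,0,0]
    - [0,0.3,0,0,0,0,0]
    - [0,0,0,0,0,0,0]

```text
t: 19.55
tool_pos: [0.5011, -0.0106, 0.0403]
tcp_rot: [2.564, 1.815, -0.0]
force: [-2.7, 1.4, 0.6]
width: 0.0001
```

>>> apply_moves:
  increments:
    - [0,0.3,0,0,0,0,0]
    - [0,0.3,0,0,0,0,0]
    - [0,0,0,0,0,0,0]

```text
t: 19.92
tool_pos: [0.5016, -0.0108, 0.0403]
tcp_rot: [2.564, 1.815, -0.0]
force: [-3.5, 0.7, 0.5]
width: -0.0
```

```bash
python3 -c "
from h import *
st()"
```

```text
t 19.93 cradle pos mm [-88.47  -0.17  40.28] F cradle [-3.51 -0.54  0.46]
```

>>> apply_moves:
  increments:
    - [0,0.3,0,0,0,0,0]
    - [0,0.3,0,0,0,0,0]
    - [0,0,0,0,0,0,0]

```text
t: 20.3
tool_pos: [0.5019, -0.0109, 0.0403]
tcp_rot: [-2.564, -1.815, 0.0]
force: [-3.8, 1.9, 2.9]
width: -0.0002
```

>>> apply_moves:
  increments:
    - [0,0.3,0,0,0,0,0]
    - [0,0.3,0,0,0,0,0]
    - [0,0,0,0,0,0,0]

```text
t: 20.68
tool_pos: [0.5019, -0.0109, 0.0403]
tcp_rot: [-2.563, -1.815, 0.001]
force: [-5.8, 1.7, 3.4]
width: 0.0002
```

```bash
python3 -c "
from h import *
st()"
```

```text
t 20.68 cradle pos mm [-88.18  -0.13  40.27] F cradle [-6.09 -0.3   3.41]
```

The finger has stalled at x = -88.18 mm while the force climbs, so this is the solid screw. I'll increase the force gradually.

>>> apply_moves:
  increments:
    - [0,0.3,0,0,0,0,0]
    - [0,0.3,0,0,0,0,0]
    - [0,0,0,0,0,0,0]

```text
t: 21.05
tool_pos: [0.5019, -0.0109, 0.0403]
tcp_rot: [-2.562, -1.814, 0.002]
force: [-7.1, 3.1, 5.0]
width: -0.0001
```

>>> apply_moves:
  increments:
    - [0,0.3,0,0,0,0,0]
    - [0,0.3,0,0,0,0,0]
    - [0,0,0,0,0,0,0]

```text
t: 21.42
tool_pos: [0.5019, -0.011, 0.0403]
tcp_rot: [-2.561, -1.814, 0.003]
force: [-8.5, 3.5, 7.6]
width: -0.0001
```

```bash
python3 -c "
from h import *
st()"
```

```text
t 21.43 cradle pos mm [-88.2   -0.19  40.25] F cradle [-9.17  0.44  7.55]
```

>>> apply_moves:
  increments:
    - [0,0,-0.5,0,0,0,0]
    - [0,0,-0.5,0,0,0,0]
    - [0,0,0,0,0,0,0]

```text
t: 21.8
tool_pos: [0.5018, -0.0111, 0.0405]
tcp_rot: [-2.561, -1.814, 0.004]
force: [-5.4, 2.8, -0.9]
width: -0.0002
```

```bash
python3 - <<'E'
from h import *
st()
b=(20,140,-40,40);cc=snap('top','top11')
cv2.imwrite('pics/r11.png',grid(rectify(cc,CR,.055,*b,k=6),*b,6,(93,97),(-16,0,16))); st()
E
```

```text
t 21.80 cradle pos mm [-88.22  -0.34  40.51] F cradle [-6.07  0.87 -0.88]
t 21.85 cradle pos mm [-88.2   -0.31  40.51] F cradle [-6.11  0.81 -0.09]
```

View pics/r11.png

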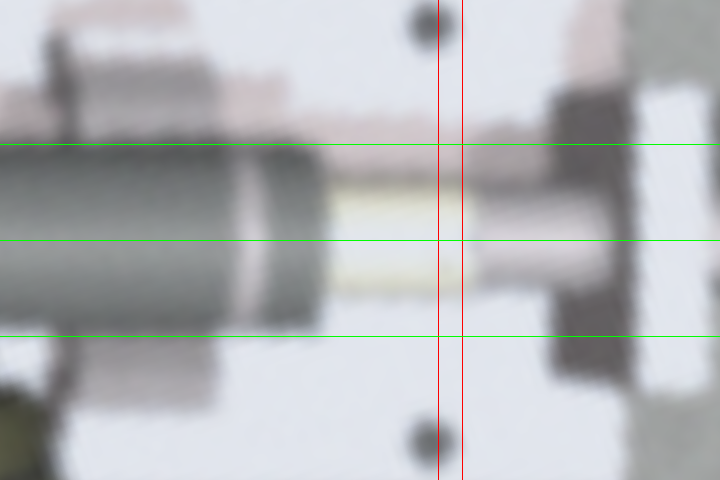

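The nose bears on the screw and no gap is visible. The vertical load is relieved, so I'll raise the axial force to about 12 N at the tail.

>>> apply_moves:
  increments:
    - [0,0.4,-0.1,0,0,0,0]
    - [0,0.4,-0.1,0,0,0,0]
    - [0,0,0,0,0,0,0]

```text
t: 22.22
tool_pos: [0.5018, -0.0111, 0.0405]
tcp_rot: [-2.56, -1.813, 0.005]
force: [-7.0, 3.9, -0.0]
width: 0.0
```

>>> apply_moves:
  increments:
    - [0,0.4,-0.1,0,0,0,0]
    - [0,0.4,-0.1,0,0,0,0]
    - [0,0,0,0,0,0,0]

```text
t: 22.6
tool_pos: [0.5018, -0.0111, 0.0405]
tcp_rot: [-2.559, -1.813, 0.006]
force: [-7.7, 4.5, 1.6]
width: -0.0004
```

```bash
python3 -c "
from h import *
st()"
```

```text
t 22.60 cradle pos mm [-88.23  -0.35  40.55] F cradle [-8.73  1.74  1.57]
```

>>> apply_moves:
  increments:
    - [0.1,0.4,-0.15,0,0,0,0]
    - [0.1,0.4,-0.15,0,0,0,0]
    - [0,0.4,-0.1,0,0,0,0]
    - [0,0,0,0,0,0,0]

```text
t: 23.1
tool_pos: [0.5017, -0.0111, 0.0406]
tcp_rot: [-2.558, -1.812, 0.009]
force: [-9.4, 3.4, 0.5]
width: -0.0
```

>>> apply_moves:
  increments:
    - [0,0.4,-0.15,0,0,0,0]
    - [0,0.4,-0.15,0,0,0,0]
    - [0,0,0,0,0,0,0]

```text
t: 23.48
tool_pos: [0.5017, -0.0111, 0.0406]
tcp_rot: [-2.556, -1.811, 0.01]
force: [-10.5, 5.3, -0.1]
width: -0.0001
```

```bash
python3 -c "
from h import *
st()"
```

```text
t 23.48 cradle pos mm [-88.3   -0.41  40.61] F cradle [-11.65   1.48  -0.14]
```

>>> apply_moves:
  increments:
    - [0,0.4,-0.1,0,0,0,0]
    - [0,0,0,0,0,0,0]
    - [0,0,0,0,0,0,0]
    - [0,0,0,0,0,0,0]
    - [0,0,0,0,0,0,0]
    - [0,0,0,0,0,0,0]

```text
t: 24.22
tool_pos: [0.5017, -0.0111, 0.0406]
tcp_rot: [-2.556, -1.811, 0.011]
force: [-10.9, 5.1, -1.3]
width: -0.0002
```

```bash
python3 -c "
from h import *
st()"
```

```text
t 24.23 cradle pos mm [-88.33  -0.4   40.61] F cradle [-12.     1.15  -1.31]
```

About 12 N axial at the tail was held for over 0.5 s, which is roughly 9 to 10 N on the screw after friction. I'll back off gently.

>>> apply_moves:
  increments:
    - [0,-0.6,0.15,0,0,0,0]
    - [0,-0.6,0.15,0,0,0,0]
    - [0,-0.6,0.15,0,0,0,0]
    - [0,-0.6,0.15,0,0,0,0]
    - [0,-0.6,0.15,0,0,0,0]
    - [0,-0.8,0.2,0,0,0,0]
    - [0,-0.8,0.2,0,0,0,0]
    - [0,-1,0.1,0,0,0,0]
    - [0,-1,0,0,0,0,0]
    - [0,-2,0,0,0,0,0]
    - [0,-4,0,0,0,0,0]
    - [0,-10,0,0,0,0,0]

```text
t: 25.72
tool_pos: [0.4876, -0.0053, 0.0418]
tcp_rot: [2.563, 1.814, 0.003]
force: [-0.7, 0.1, 0.3]
width: 0.0001
```

>>> apply_moves:
  increments:
    - [0,-15,0,0,0,0,0]
    - [0,-10,-10,0,0,0,0]
    - [0,0,-30,0,0,0,0]
    - [0,0,-40,0,0,0,0]
    - [0,-30,-30,0,0,0,0]
    - [0,-30,0,0,0,0,0]
    - [0,0,0,0,0,0,0]

```text
t: 26.6
tool_pos: [0.4036, 0.0235, 0.152]
tcp_rot: [-2.563, -1.817, 0.0]
force: [-0.5, -0.3, -0.1]
width: -0.0003
```

```bash
python3 - <<'E'
from h import *
st()
b=(-120,140,-45,45); o=[]
for n in('top','scene'):
    c=snap(n,n+'12'); o.append(grid(rectify(c,CR,.055,*b,k=3),*b,3,(-79,-4,71,97),(-16,0,16)))
cv2.imwrite('pics/r12.png',np.vstack(o)); st()
E
```

```text
t 26.60 cradle pos mm [-192.29   -0.38  151.99] F cradle [-0.36 -0.45 -0.11]
t 26.70 cradle pos mm [-189.63    0.22  151.83] F cradle [-0.12 -0.89  0.14]
```

View pics/r12.png

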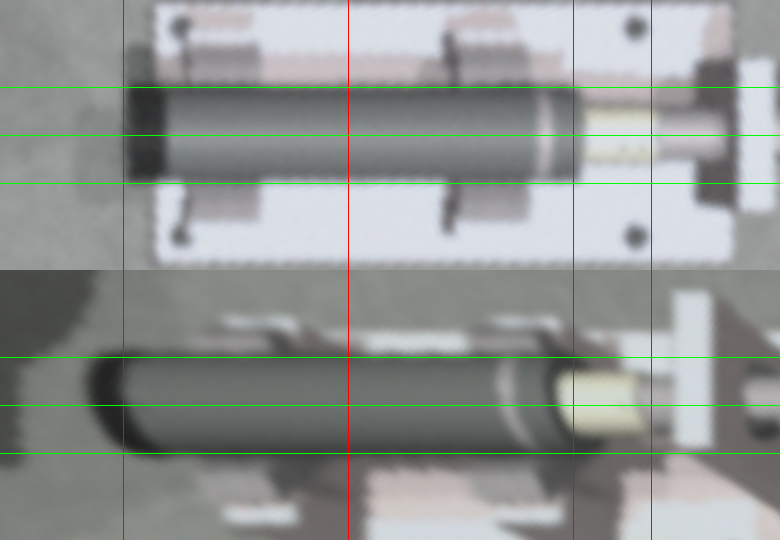

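View pics/scene12.png

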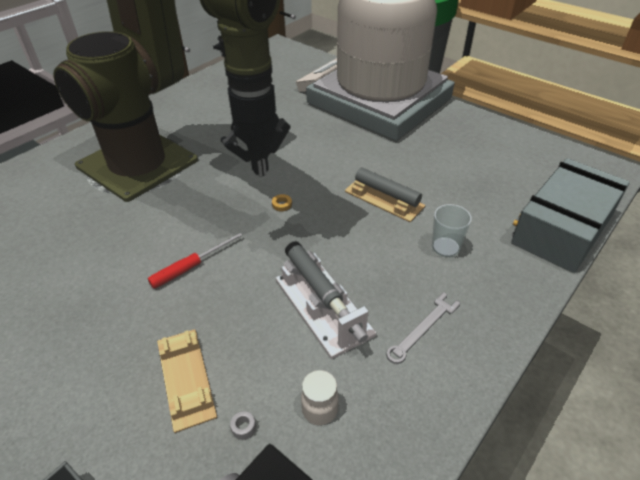

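```bash
python3 - <<'E'
from h import *
a,b=[cv2.cvtColor(load(n)['frame'][155:235,365:400],cv2.COLOR_RGB2GRAY).astype(np.float32) for n in('top11','top12')]
print(cv2.phaseCorrelate(a,b,cv2.createHanningWindow(a.shape[::-1],cv2.CV_32F)))
R_=[rectify(load(n),CR,.055,55,130,-9,9,k=6) for n in('top11','top12')]
print([ (np.argmax(r.mean((0,2))[:80])/6+55) for r in R_]); 
for r in R_: print(np.round(r[:,:,0].mean(0)[200:300:8]))
E
```

```text
((-0.009378418656613263, -0.033584703299560204), 0.9476798077424368)
[np.float64(61.833333333333336), np.float64(61.666666666666664)]
[216. 216. 215. 215. 214. 214. 213. 208. 198. 190. 188. 188. 188.]
[205. 207. 207. 207. 206. 205. 205. 199. 189. 181. 178. 179. 179.]
```

The probe did not shift when I let go: the nose edge and the band are within 0.2 mm of where they were under load. I'm handing in.

```bash
python3 -c "
from h import *
print(env.hand_in()); print(env.read_state()['t'])"
```

```text
the job is handed in; nothing more can be done
None
the job is handed in; nothing more can be done
```

I took the soil probe from its rest, laid it in the V-block with the nose towards the stop, and pushed it by the tail with closed fingers until it stopped solidly on the screw. I handed in just after 26.7 s; the hand-in reports no verdict, so success isn't confirmed.

- **Pressing force:** I built the push up to about 12 N at the tail and held it for over 0.5 s. Less the roughly 2.5 N of sliding friction, that is about 9 to 10 N on the screw. This is inferred from the wrist force, because the stop contact itself is not measured. The highest axial reading was about 12 N.
- **Disturbance while pressing:** A vertical load of up to 7.5 N built up at the tail, and I relieved it before the final press. No tipping showed in the pictures.
- **Final position:** The last pictures show the probe straight and centred in the V with the nose against the screw. Its end is about 23 mm from the stop plate. Comparing pictures, the probe moved no more than 0.2 mm when I let go.
- **Other objects:** They look unmoved in the last picture, judged by eye only.
- **Not checked:** I could not measure the forces on the two flanks or the light final touch on the pin or screw; the pictures only show that the probe is in place.

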